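# Nest the flipped flute rest into the packing tray

## Task

Pack away the aluminium flute rest that lies on the counter with its legs down: lower it, without dropping it, over the middle of the two legs-up rests in the blue tray so that one of its legs stands in each trough and all three interlock compactly, its ends about in line with theirs. Let go of it there, and leave the loose legs-up rest and the glass jar where they are.

Things in the scene. Friction and masses are not known exactly. Their poses are not given: they have to be found in the camera images.
- rest_down_mid (a point): Centre (half-way up) of the loose aluminium U-channel flute rest that lies legs DOWN (flat web on top, like a bridge): 160 mm long in x, 60 mm wide in y, 40 mm high in z (up), walls 4 mm, about 0.22 kg. Can be gripped from above across its 60 mm width. It and the loose legs-up rest may swap places.
- nest (a point): Home of the legs-down rest's centre, 30 mm above the counter, on a fixed blue tray (190 x 152 mm, rim 18 mm) with two fixed U-channels (160 x 60 x 40 mm, walls 4 mm), legs UP, 8 mm apart, the gap under this point. x along them, y across, z up. Leg tops 46 mm, trough floors 10 mm above the counter; troughs 52 mm wide. Nested, the rest's legs stand on the floors at y = -28 and +28 mm; 18 mm play in y.
- rest_up_mid (a point): Centre (half-way up) of a bystander: a loose aluminium U-channel of the same size lying legs UP (open trough on top). Leave it where it is.
- jar_mid (a point): Centre (half-way up) of a bystander: an open clear glass jar standing upright, 72 mm in diameter, 85 mm high. Leave it where it is.

How it is judged (in metres and radians):
On the way:
1. the legs-down rest is lowered over the middle of the nest while still held: its centre within 15 mm of its home height and 25 mm sideways (horizontal distance between rest_down_mid and nest below 0.025 m and z of rest_down_mid in the frame of nest below 0.015 m and contact force between the fingers and rest_down above 0.5 N), for 0.05 s.
At the end, for the whole second after the job is handed in: The legs-down rest lies nested and at rest, released: its centre within 20 mm of the nest point along and across the channels and within 5 mm in height, level within 0.1 rad and in line with the channels within 0.2 rad (x of rest_down_mid in the frame of nest between -0.02 and 0.02 m and y of rest_down_mid in the frame of nest between -0.02 and 0.02 m and z of rest_down_mid in the frame of nest between -0.005 and 0.005 m and angle between rest_down_mid's own z axis and vertical below 0.1 rad and angle between the x axis of rest_down_mid and the x axis of nest, either way round below 0.2 rad and linear speed of rest_down below 0.02 m/s); the robot touches nothing.
It fails at once if the loose legs-up rest is moved more than 25 mm (distance of rest_up_mid from where it was at the start of the episode above 0.025 m).
It fails at once if the glass jar is moved more than 25 mm (distance of jar_mid from where it was at the start of the episode above 0.025 m).
It also fails if it takes over 34 s, if anything falls off the work surface, if the arm or the gripper's body presses on something with over 40 N, if the wrist force passes 120 N, or if a joint passes its speed limit or range.

## Robot

A 6-joint arm with a two-finger parallel gripper is mounted at the origin on the work surface. World frame = base frame: x ahead of the robot, y to its left, z up, the work surface at z = 0. Lengths are in m, angles in degrees, forces in N, time in s.
With the tool pointing down it reaches from about 0.4 to 0.825 m from the base axis. Payload 7 kg.
Tool frame: the origin (TCP) lies at the very end of the fingers, on their centre line; the grasp point (between the pads) lies r.grip_depth behind it (r.grip_depth is the distance from the TCP to the grasp point, in m); z points along the fingers, y is the direction in which the jaws open and shut (so a half turn about z gives the same grasp; the last joint's range is limited). The gripper opens to 88 mm and grips with 3 to 60 N. Pads are 19 mm wide; open, the fingers measure 130 mm over their backs; the gripper's body (78 mm by 193 mm) begins 47 mm behind the grasp point.
Start: joints at [-55.113, 20.546, 0.682, 0, -70.136, -16.507], TCP at [0.213, -0.641, 0.227] pointing down, gripper open.
Joint ranges: [-176.03, 176.03], [-82.01, 121.73], [-58.28, 71.71], [-173.87, 95.51], [-174.79, -0.11], [-173.66, 173.66]. Speed limits (degrees/s): [136.94, 136.94, 172.46, 180, 180, 180].

## Interface

Orientations are given as [roll, pitch, yaw] about the fixed x, y, z axes, in that order (R = Rz(yaw) Ry(pitch) Rx(roll)).
In Python, from plant import r gives the robot as it stands. The module is installed in compiled form; this text tells all that it offers.
- The arm moves only by the tool step_arm, never from a script. Its argument "increments" is a list of rows, each a list of 3 entries, a list of its own where there are three numbers: the shift along the tool's x, y, z in m, then the turn, a rotation vector about the tool's x, y, z in rad, then the closure, from 0 (fully open) to 1 (shut). In form: [[[x, y, z], [wx, wy, wz], grip], ...]. A call has 1 to 10 rows; each row is the pose to reach, as a shift and turn from the pose commanded when the call began, along the tool's axes at that moment; what a row does not reach only later rows make up. A row lasts 1/10 s, in which the tool goes at most 50 mm and 8.59 degrees, less where a joint would pass 70% of its speed; a pose out of reach is approached as far as the arm can. A call with a gripper value outside its range is refused whole. The fingers move at their own pace and stop on an object; "force" is the grip in N (left out, the last holds). Time passes only in rows, so rows that repeat a pose let the fingers close. It gives the time, the measured TCP pose, the force and the opening at its end, in the units of the state.
- r.get_state(): the state, without advancing time (a new reading comes with each control period).
- r.capture(name): name is "side" or "top" or "wrist"; returns a dict with "color" (400x640x3 uint8, red, green, blue), "intrinsics" (3x3 intrinsics, pixels), "k1" (the pictures are not rectified: a ray, as slopes to the right and down, at radius r is drawn at 1 + k1 r^2 times it, then the intrinsics apply), "rvec" (rotation vector, rad) and "tvec" (3), from world to camera coordinates, as OpenCV has them; the wrist camera has in their place "T_tool_cam" (4x4, takes a point from camera to tool coordinates, whose origin is the TCP and whose axes are the flange's). Camera axes: x right, y down, z forward; pixel columns grow to the right and rows downward; lengths in m; the calibration is good to about 2 mm. A picture is of the moment at which its call begins: read the wrist's pose just before it. There is no depth.
- r.close_job(): hands the job in, once; it reports no verdict.
The state is a dict: "time_s": time; "joints": joint angles; "qd": joint speeds; "joint_torque": joint torques, N m; "tcp_pos": TCP position; "eef_rot": TCP orientation; "contact_force": force on the tool from outside, world axes, zero at the start; "moment": the same for the moment, N m; "gripper_width": finger opening in m.
Only numpy, scipy, OpenCV 4.12 (cv2) and the standard library are available. Lean on these libraries where they do the work, as an engineer would, in place of code of your own. Each camera call takes 0.05 s, during which the arm holds its last target.

## Working session

There is one attempt and no reset: what is moved stays moved. The work goes in short steps, Python scripts to look and compute and a tool call to move; the robot and the scene stay as the last step left them, time stands still between calls to the robot, and variables do not carry over. Pictures are saved under pics/ and viewed, and the job is handed in when it is done.

Besides the shell and the picture viewer there is one more tool, called after "Emit:" by a JSON object that holds its "api" and its "payload". step_arm: Moves the arm, as the interface text tells. Its arguments: {"type":"object","properties":{"increments":{"type":"array","items":{"type":"array"}},"force":{"type":"number"}},"required":["increments"]}

```bash
mkdir -p pics
python3 - <<'E'
from plant import r
import cv2,pickle
s=r.get_state();print(s, r.grip_depth)
d={}
for n in("side","top","wrist"):
    c=r.capture(n);d[n]=c;cv2.imwrite(f"pics/{n}0.png",c["color"][:,:,::-1])
    print(n,{k:v for k,v in c.items() if k!="color"})
pickle.dump((s,d),open("cap0.pkl","wb"))
E
```

```text
{'time_s': 0.0, 'joints': array([-5.51139354e+01,  2.05926696e+01,  6.33508354e-01, -2.01893364e-02,
       -7.01362688e+01, -1.65057477e+01]), 'qd': array([-0.04509518,  0.03637302, -0.00641478,  0.05453015, -0.02880594,
        0.07826377]), 'joint_torque': array([ 7.12865040e-04, -5.82715380e+01,  2.93082529e+01,  6.99788824e+00,
        6.97790732e-03, -1.24563471e-04]), 'tcp_pos': array([ 0.2126473 , -0.64010786,  0.22560653]), 'eef_rot': array([ 1.79903110e+02, -8.91838865e-03, -1.61626551e+02]), 'contact_force': array([-0.3982931 ,  0.05534241, -0.18598678]), 'moment': array([-0.00613851, -0.0289966 ,  0.00103236]), 'gripper_width': 0.08802464696448527} 0.0188
side {'intrinsics': array([[443.63703791,   0.        , 318.64098811],
       [  0.        , 443.63703791, 201.1187318 ],
       [  0.        ,   0.        ,   1.        ]]), 'k1': 0.04135995679501765, 'rvec': array([ 0.89695783, -2.36443485,  1.22618815]), 'tvec': array([0.40059893, 0.313454  , 0.49590306])}
top {'intrinsics': array([[368.49687915,   0.        , 326.1536793 ],
       [  0.        , 368.49687915, 199.90674193],
       [  0.        ,   0.        ,   1.        ]]), 'k1': -0.04411525326980018, 'rvec': array([ 2.14419396, -2.13617646,  0.1443603 ]), 'tvec': array([-0.04086249,  0.58586848,  0.76748346])}
wrist {'intrinsics': array([[313.5389904 ,   0.        , 312.00360234],
       [  0.        , 313.5389904 , 198.89891162],
       [  0.        ,   0.        ,   1.        ]]), 'k1': -0.062343754650755756, 'T_tool_cam': array([[ 1.18029477e-03, -9.50511146e-01, -3.10688217e-01,
         8.41624732e-02],
       [ 9.99999198e-01,  9.79515820e-04,  8.02261257e-04,
         3.92889458e-04],
       [-4.58234243e-04, -3.10688915e-01,  9.50511540e-01,
        -1.57853123e-01],
       [ 0.00000000e+00,  0.00000000e+00,  0.00000000e+00,
         1.00000000e+00]])}
```

View pics/top0.png

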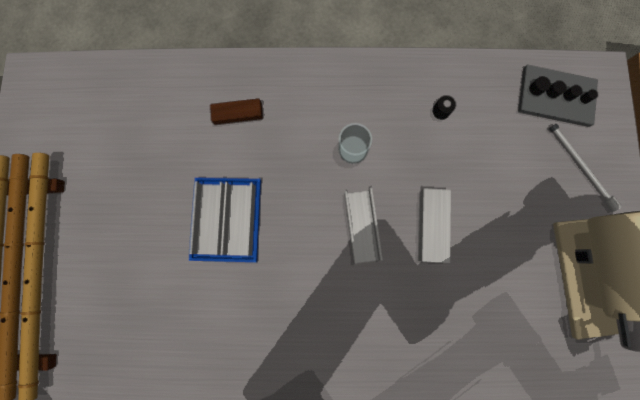

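View pics/side0.png

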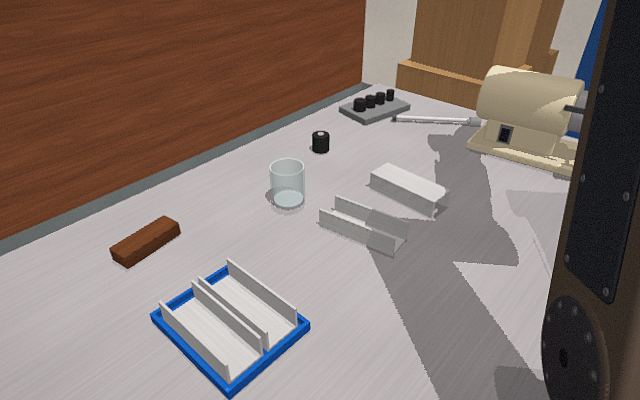

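View pics/wrist0.png

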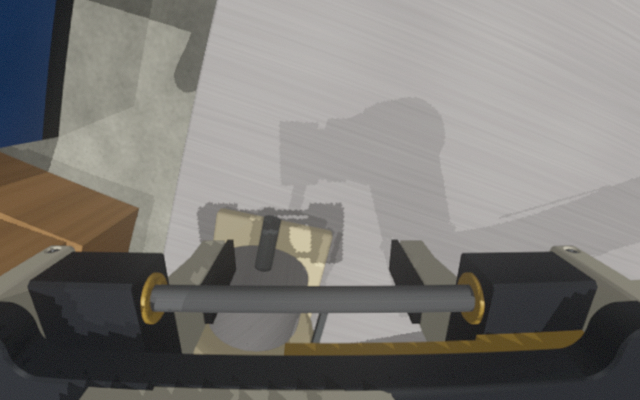

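The top view shows the tray at about (225,220), the loose legs-up rest at (362,226), the legs-down rest at (435,225) and the jar at (354,143). The side view agrees on which rest is which. Next I'll zoom in and measure.

```bash
cat > h.py <<'E'
import numpy as np,cv2,pickle
from scipy.spatial.transform import Rotation as R
def cam(c,s=None):
    """-> Rwc, origin"""
    if "rvec" in c:
        Rm=cv2.Rodrigues(c["rvec"])[0]; return Rm.T, -Rm.T@c["tvec"]
    Rt=R.from_euler('xyz',s["eef_rot"],degrees=True).as_matrix(); T=c["T_tool_cam"]
    return Rt@T[:3,:3], Rt@T[:3,3]+s["tcp_pos"]
def rays(c,px,s=None):
    px=np.asarray(px,float).reshape(-1,1,2)
    k=np.array([c["k1"],0,0,0,0.])
    u=cv2.undistortPoints(px,c["intrinsics"],k).reshape(-1,2)
    Rw,o=cam(c,s); return np.c_[u,np.ones(len(u))]@Rw.T,o
def plane(c,px,z,s=None):
    d,o=rays(c,px,s); return o+d*((z-o[2])/d[:,2])[:,None]
def proj(c,P,s=None):
    Rw,o=cam(c,s); 
    return cv2.projectPoints((np.asarray(P,float).reshape(-1,3)-o)@Rw,np.zeros(3),np.zeros(3),c["intrinsics"],np.array([c["k1"],0,0,0,0.]))[0].reshape(-1,2)
def tri(c1,p1,c2,p2,s1=None,s2=None):
    d1,o1=rays(c1,[p1],s1);d2,o2=rays(c2,[p2],s2);d1=d1[0];d2=d2[0]
    t=np.linalg.lstsq(np.c_[d1,-d2],o2-o1,rcond=None)[0]
    a,b=o1+t[0]*d1,o2+t[1]*d2; return (a+b)/2,np.linalg.norm(a-b)
E
python3 - <<'E'
from h import *
s,d=pickle.load(open("cap0.pkl","rb"));t=d["top"]
print("cam",cam(t)[1],cam(d["side"])[1])
for n,p,z in[("down",(435,225),.04),("up",(362,226),.0),("tray",(225,220),.02),("jar",(354,150),0),("beige",(600,280),.1)]:
    print(n,plane(t,[p],z).round(3))
def crop(c,x,y,w,h,k,n): cv2.imwrite(n,cv2.resize(c["color"][y:y+h,x:x+w,::-1],None,fx=k,fy=k,interpolation=cv2.INTER_CUBIC))
crop(t,180,165,100,110,5,"pics/t_tray.png"); crop(t,330,170,140,110,5,"pics/t_rests.png")
crop(d["side"],310,150,150,120,5,"pics/s_rests.png"); crop(d["side"],145,250,170,150,4,"pics/s_tray.png")
E
```

```text
cam [ 0.46802968 -0.04818656  0.84413788] [0.14873843 0.43356762 0.54272345]
down [[ 0.532 -0.277  0.04 ]]
up [[ 0.532 -0.121  0.   ]]
tray [[0.543 0.19  0.02 ]]
jar [[ 0.712 -0.103  0.   ]]
beige [[ 0.416 -0.592  0.1  ]]
```

View pics/t_tray.png

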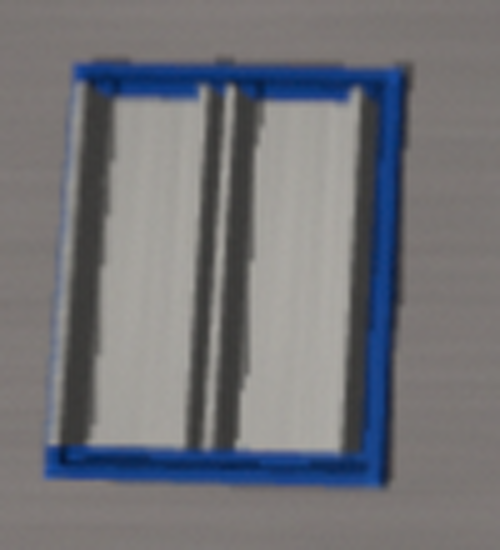

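View pics/t_rests.png

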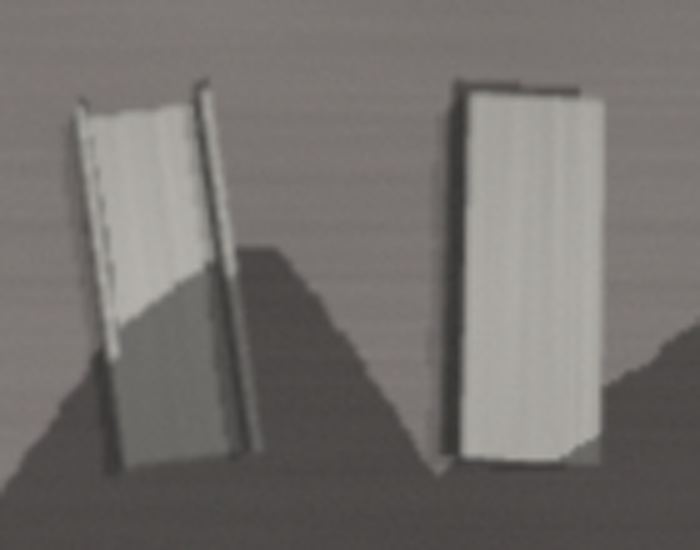

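View pics/s_tray.png

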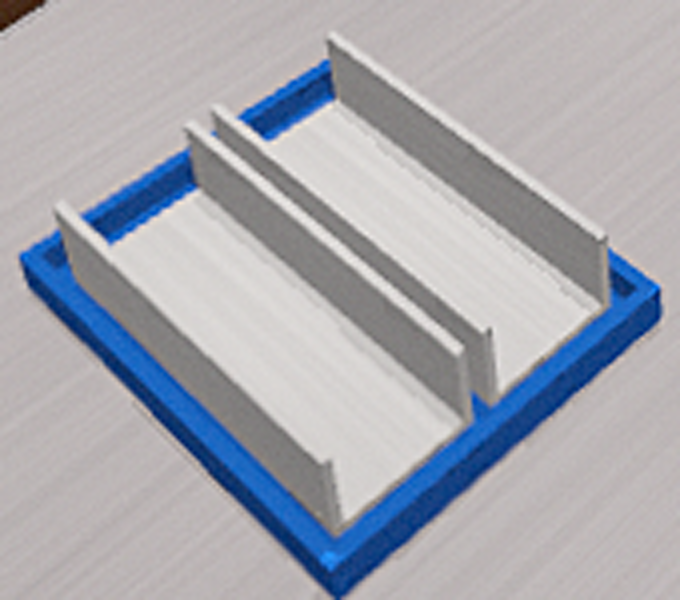

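View pics/s_rests.png

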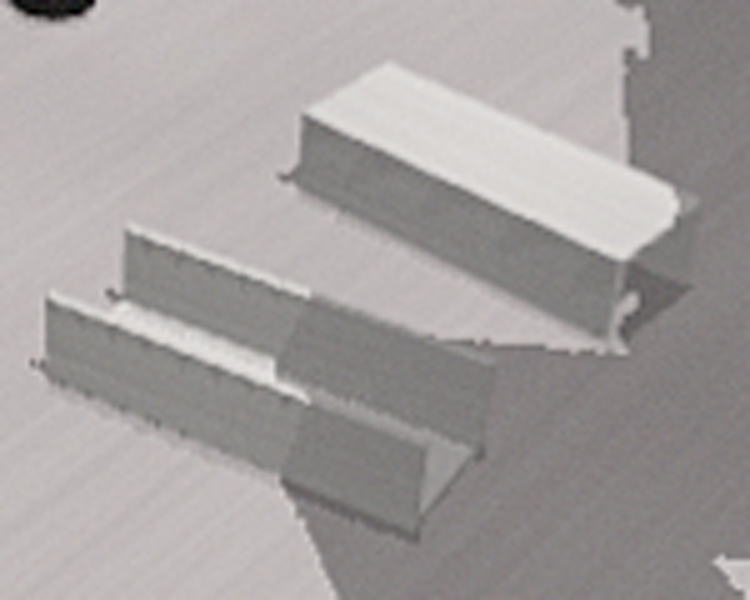

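Run:
```python
from h import *
s,d=pickle.load(open("cap0.pkl","rb"));t=d["top"];sd=d["side"]
up=lambda P,k,o:(np.array(P,float)+.5)/k-.5+np.array(o)
def rect(n,P):
    e=lambda i,j:np.linalg.norm(P[i]-P[j])
    l=P[0]+P[1]-P[2]-P[3]
    print(n,P.mean(0).round(4),"L",round(e(1,2),4),round(e(0,3),4),"W",round(e(0,1),4),round(e(2,3),4),"yaw",np.degrees(np.arctan2(l[1],l[0])).round(2))
D=up([(470,93),(603,97),(602,465),(460,460)],5,(330,170)); rect("down top",plane(t,D,.04))
T=up([(75,65),(405,68),(388,485),(47,478)],5,(180,165)); rect("rim top",plane(t,T,.018))
L=up([(78,83),(357,88),(346,452),(54,445)],5,(180,165)); rect("legs top",plane(t,L,.046))
L=up([(205,85),(232,85),(210,450),(188,450)],5,(180,165)); rect("inner legs top",plane(t,L,.046))
D=up([(305,115),(388,65),(690,200),(622,262)],5,(310,150)); rect("down side",plane(sd,D,.04)[[1,0,3,2]] if 0 else plane(sd,D,.04))
L=up([(65,203),(335,38),(607,237),(331,462)],4,(145,250)); rect("legs side",plane(sd,L,.046))
T=up([(25,255),(330,62),(660,290),(335,570)],4,(145,250)); rect("rim side",plane(sd,T,.018))
U=up([(78,103),(205,85),(258,450),(115,470)],5,(330,170)); rect("up legs",plane(t,U,.04))
```

```text
down top [ 0.532  -0.2799  0.04  ] L 0.1613 0.161 W 0.0592 0.0615 yaw -2.99
rim top [0.5458 0.1901 0.018 ] L 0.1889 0.1885 W 0.1535 0.1538 yaw -0.65
legs top [0.5459 0.1909 0.046 ] L 0.1596 0.1598 W 0.1254 0.1277 yaw -0.21
inner legs top [0.5457 0.1906 0.046 ] L 0.1605 0.1605 W 0.0121 0.0096 yaw -0.5
down side [ 0.5321 -0.2797  0.04  ] L 0.1545 0.1584 W 0.0593 0.057 yaw -3.19
legs side [0.5432 0.1904 0.046 ] L 0.1568 0.1591 W 0.1217 0.124 yaw -1.16
rim side [0.544  0.1926 0.018 ] L 0.1876 0.1883 W 0.1416 0.1494 yaw -0.1
up legs [ 0.5324 -0.1179  0.04  ] L 0.1612 0.161 W 0.0569 0.0623 yaw 6.49
```

```bash
cat >> h.py <<'E'
def inc(p0,e0,p1,e1):
    R0=R.from_euler('xyz',e0,degrees=True);R1=R.from_euler('xyz',e1,degrees=True)
    return R0.inv().apply(np.array(p1)-p0).round(4),(R0.inv()*R1).as_rotvec().round(4)
E
python3 - <<'E'
from h import *
print(inc([.213,-.641,.227],[180,0,-161.62],[.532,-.28,.2],[180,0,177]))
E
```

```text
(array([-0.4166,  0.242 ,  0.027 ]), array([-0.    , -0.    ,  0.3732]))
```

Emit:
{"api": "step_arm", "payload": {"increments": [[[-0.017,0.01,0],[0,0,0.015],0],[[-0.046,0.027,0],[0,0,0.04],0],[[-0.083,0.048,0],[0,0,0.075],0],[[-0.125,0.073,0.002],[0,0,0.11],0],[[-0.167,0.097,0.005],[0,0,0.15],0],[[-0.208,0.121,0.009],[0,0,0.19],0],[[-0.25,0.145,0.013],[0,0,0.225],0],[[-0.292,0.169,0.018],[0,0,0.26],0],[[-0.333,0.194,0.022],[0,0,0.3],0],[[-0.37,0.215,0.025],[0,0,0.335],0]]}}

```text
time_s: 1.15
tcp_pos: [0.4971, -0.3178, 0.2013]
eef_rot: [180.0, -0.0, 179.1]
contact_force: [0.7, -1.3, -0.4]
gripper_width: 0.0879
```

Emit:
{"api": "step_arm", "payload": {"increments": [[[-0.028,0.017,0.001],[0,0,0.023],0],[[-0.041,0.024,0.002],[0,0,0.034],0],[[-0.0466,0.027,0.002],[0,0,0.038],0],[[-0.0466,0.027,0.002],[0,0,0.038],0],[[-0.0466,0.027,0.002],[0,0,0.038],0]]}}

```text
time_s: 1.65
tcp_pos: [0.5422, -0.2942, 0.1995]
eef_rot: [180.0, -0.0, 177.0]
contact_force: [1.1, -0.6, -0.8]
gripper_width: 0.0875
```

Run:
```python
from plant import r
from h import *
s=r.get_state();print(s["time_s"],s["joints"].round(1),s["tcp_pos"],s["eef_rot"])
c=r.capture("wrist");pickle.dump((s,c),open("cap1.pkl","wb"));cv2.imwrite("pics/w1.png",c["color"][:,:,::-1])
```

```text
1.65 [-10.4  16.2  -9.2   0.  -64.6 -82.7] [ 0.54221563 -0.29424058  0.19945865] [ 1.79996465e+02 -3.11331723e-02  1.76971133e+02]
```

View pics/w1.png

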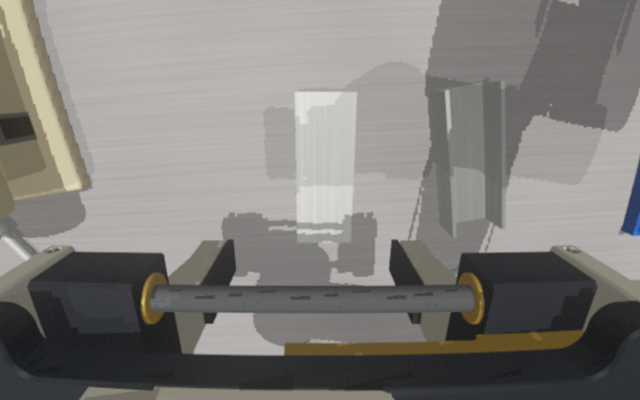

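Run:
```python
from h import *
s,c=pickle.load(open("cap1.pkl","rb"))
im=c["color"]; cv2.imwrite("pics/w1c.png",cv2.resize(im[80:260,270:400,::-1],None,fx=3.3,fy=3.3,interpolation=cv2.INTER_CUBIC))
P=plane(c,[(295,92),(357,92),(351,241),(297,241)],.04,s);print(P.round(4),P.mean(0))
m=lambda a,b:np.degrees(np.arctan2(*(a-b)[1::-1]))
print(m(P[0],P[3]),m(P[1],P[2]))
```

```text
[[ 0.4523 -0.3052  0.04  ]
 [ 0.4553 -0.2454  0.04  ]
 [ 0.6131 -0.2535  0.04  ]
 [ 0.6099 -0.3137  0.04  ]] [ 0.53262864 -0.27943887  0.04      ]
176.921000337239 177.0616304620953
```

View pics/w1c.png

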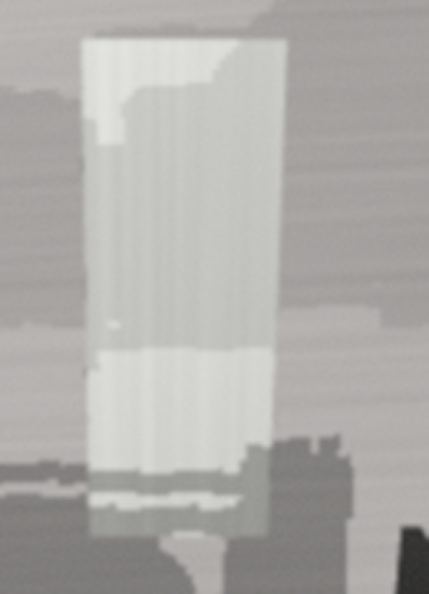

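The wrist view puts the legs-down rest at (0.5326, -0.2795) with yaw 177°, which agrees with the top and side views. I'll centre over it and descend.

Emit:
{"api": "step_arm", "payload": {"increments": [[[0.006,0.008,0.01],[0,0,0],0],[[0.0103,0.0142,0.03],[0,0,0],0],[[0.0103,0.0142,0.055],[0,0,0],0],[[0.0103,0.0142,0.08],[0,0,0],0],[[0.0103,0.0142,0.105],[0,0,0],0],[[0.0103,0.0142,0.13],[0,0,0],0],[[0.0103,0.0142,0.15],[0,0,0],0],[[0.0103,0.0142,0.165],[0,0,0],0],[[0.0103,0.0142,0.175],[0,0,0],0],[[0.0103,0.0142,0.178],[0,0,0],0]]}}

```text
time_s: 2.7
tcp_pos: [0.5325, -0.2793, 0.0208]
eef_rot: [180.0, -0.1, 176.9]
contact_force: [-0.4, -0.9, -0.2]
gripper_width: 0.0875
```

Emit:
{"api": "step_arm", "payload": {"increments": [[[0,0,0],[0,0,0],0.2],[[0,0,0],[0,0,0],0.25],[[0,0,0],[0,0,0],0.4],[[0,0,0],[0,0,0],0.4],[[0,0,0],[0,0,0],0.4],[[0,0,0],[0,0,0],0.4],[[0,0,0],[0,0,0],0.4]], "force": 25}}

```text
time_s: 3.4
tcp_pos: [0.5341, -0.279, 0.0223]
eef_rot: [-180.0, 0.1, 177.0]
contact_force: [-0.6, -0.6, 6.0]
gripper_width: 0.0594
```

Emit:
{"api": "step_arm", "payload": {"increments": [[[0,0,-0.003],[0,0,0],0.4],[[0,0,-0.01],[0,0,0],0.4],[[0,0,-0.025],[0,0,0],0.4],[[0,0,-0.045],[0,0,0],0.4],[[0,0,-0.065],[0,0,0],0.4],[[0,0,-0.085],[0,0,0],0.4],[[0,0,-0.1],[0,0,0],0.4],[[0,0,-0.112],[0,0,0],0.4],[[0,0,-0.118],[0,0,0],0.4],[[0,0,-0.12],[0,0,0],0.4]], "force": 35}}

```text
time_s: 4.4
tcp_pos: [0.5336, -0.2787, 0.142]
eef_rot: [180.0, 0.0, 177.0]
contact_force: [-0.1, 0.3, -3.9]
gripper_width: 0.0594
```

Run:
```python
from plant import r
from h import *
s=r.get_state();print(s["time_s"],s["tcp_pos"],s["eef_rot"],s["contact_force"])
for n in("side","wrist"):
    c=r.capture(n);cv2.imwrite(f"pics/{n}2.png",c["color"][:,:,::-1])
```

```text
4.4 [ 0.53362513 -0.27873235  0.14199355] [1.79995259e+02 2.77615970e-02 1.77006536e+02] [-0.07287719  0.28774488 -3.94320724]
```

View pics/side2.png

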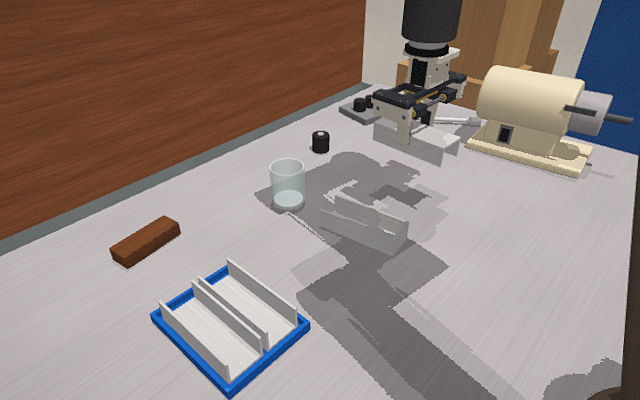

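View pics/wrist2.png

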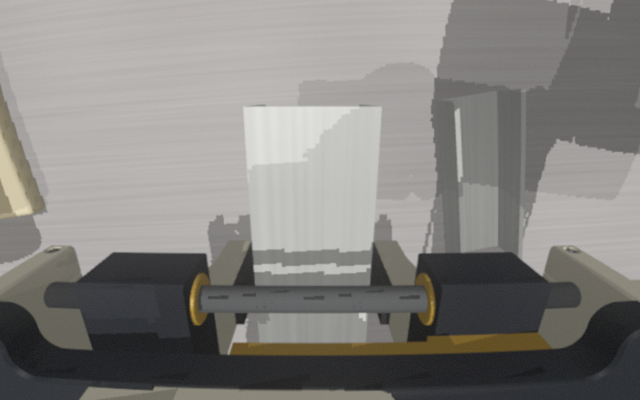

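Emit:
{"api": "step_arm", "payload": {"increments": [[[0,0.01,0],[0,0,0],0.4],[[0,0.035,0],[0,0,-0.004],0.4],[[0.001,0.075,0],[0,0,-0.009],0.4],[[0.002,0.12,0],[0,0,-0.014],0.4],[[0.003,0.165,0],[0,0,-0.02],0.4],[[0.0045,0.21,0],[0,0,-0.026],0.4],[[0.006,0.255,0],[0,0,-0.032],0.4],[[0.007,0.305,0],[0,0,-0.038],0.4],[[0.008,0.355,0],[0,0,-0.042],0.4],[[0.0094,0.4,0],[0,0,-0.044],0.4]]}}

```text
time_s: 5.5
tcp_pos: [0.5443, 0.1237, 0.141]
eef_rot: [-180.0, -0.0, 179.6]
contact_force: [2.8, -0.5, -2.4]
gripper_width: 0.0597
```

Emit:
{"api": "step_arm", "payload": {"increments": [[[0,0.03,0],[0,0,0],0.4],[[0,0.052,0],[0,0,0],0.4],[[0,0.064,0],[0,0,0],0.4],[[0,0.07,0],[0,0,0],0.4],[[0,0.07,0],[0,0,0],0.4],[[0,0.07,0],[0,0,0],0.4]]}}

```text
time_s: 6.1
tcp_pos: [0.5454, 0.1903, 0.1413]
eef_rot: [-180.0, -0.0, 179.5]
contact_force: [0.4, -0.1, -2.4]
gripper_width: 0.0596
```

Run:
```python
from plant import r
from h import *
s=r.get_state();print(s["time_s"],s["tcp_pos"],s["eef_rot"],s["contact_force"],s["gripper_width"])
d={}
for n in("side","wrist"):
    c=d[n]=r.capture(n);cv2.imwrite(f"pics/{n}3.png",c["color"][:,:,::-1])
pickle.dump((s,d),open("cap3.pkl","wb"))
```

```text
6.1 [0.54540993 0.19031516 0.14133265] [-1.79976476e+02 -3.30471640e-02  1.79494766e+02] [ 0.35005116 -0.0704072  -2.38592411] 0.059575692730088115
```

View pics/side3.png

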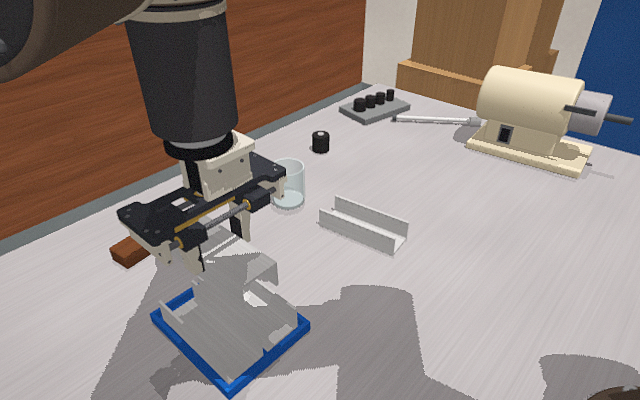

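View pics/wrist3.png

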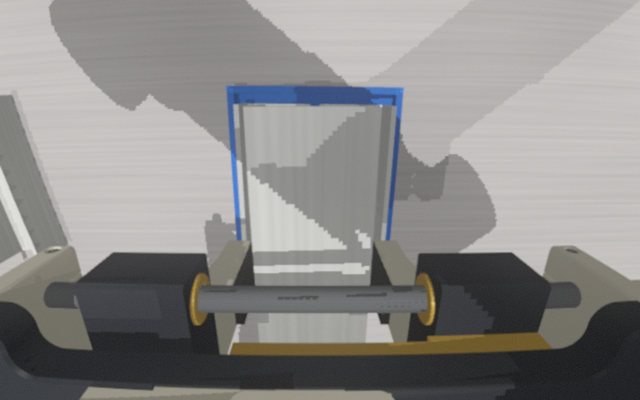

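Run:
```python
from h import *
s,d=pickle.load(open("cap3.pkl","rb"));c=d["wrist"]
im=c["color"]; cv2.imwrite("pics/w3c.png",cv2.resize(im[75:255,215:420,::-1],None,fx=3.3,fy=3.3,interpolation=cv2.INTER_CUBIC))
P=plane(c,[(228,87),(403,88),(237,235),(391,235)],.018,s);print("rim",P.round(4),"front mid",P[:2].mean(0),"mid back",P[2:].mean(0))
P=plane(c,[(245,106),(382,106)],.160,s);print("rest front",P.round(4),P.mean(0))
```

```text
rim [[0.4517 0.12   0.018 ]
 [0.4536 0.2697 0.018 ]
 [0.5897 0.1168 0.018 ]
 [0.5909 0.2685 0.018 ]] front mid [0.45266934 0.19481068 0.018     ] mid back [0.59030256 0.19269243 0.018     ]
rest front [[0.4644 0.1629 0.16  ]
 [0.4649 0.2217 0.16  ]] [0.46463954 0.19233892 0.16      ]
```

View pics/w3c.png

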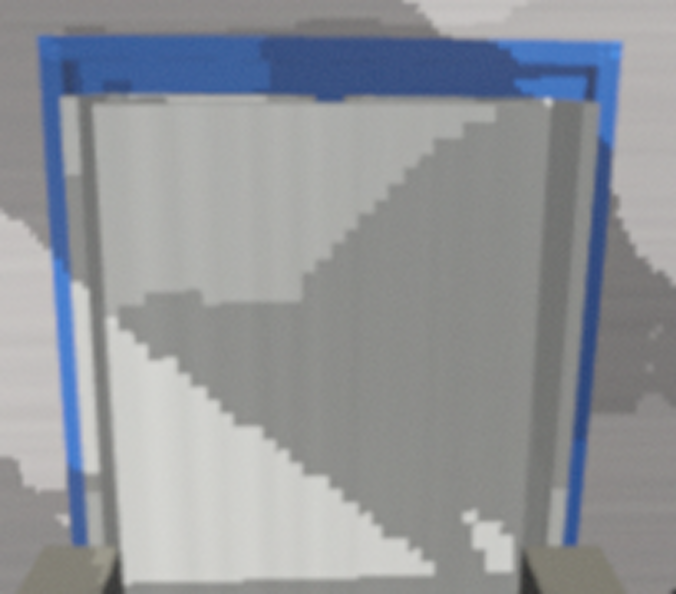

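Relative to the tray, the rest is about 1–3 mm short in x and 1 mm off in y. I'll correct that while descending.

Emit:
{"api": "step_arm", "payload": {"increments": [[[-0.001,0.001,0.008],[0,0,0],0.4],[[-0.0015,0.001,0.022],[0,0,0],0.4],[[-0.0015,0.001,0.037],[0,0,0],0.4],[[-0.0015,0.001,0.05],[0,0,0],0.4],[[-0.0015,0.001,0.06],[0,0,0],0.4],[[-0.0015,0.001,0.067],[0,0,0],0.4],[[-0.0015,0.001,0.07],[0,0,0],0.4],[[-0.0015,0.001,0.07],[0,0,0],0.4]]}}

```text
time_s: 7.0
tcp_pos: [0.5472, 0.1921, 0.0713]
eef_rot: [-180.0, -0.0, 179.5]
contact_force: [-0.0, 0.0, -2.8]
gripper_width: 0.0596
```

Run:
```python
from plant import r
from h import *
s=r.get_state();print(s["time_s"],s["tcp_pos"],s["eef_rot"],s["contact_force"],s["gripper_width"])
d={}
for n in("side","wrist"):
    c=d[n]=r.capture(n);cv2.imwrite(f"pics/{n}4.png",c["color"][:,:,::-1])
c=d["side"];cv2.imwrite("pics/s4c.png",cv2.resize(c["color"][200:400,100:340,::-1],None,fx=3,fy=3,interpolation=cv2.INTER_CUBIC))
```

```text
7.0 [0.54715696 0.19209788 0.07129452] [-1.79984063e+02 -1.57215129e-02  1.79531624e+02] [-0.03190763  0.00350716 -2.79718778] 0.05960061943252049
```

View pics/s4c.png

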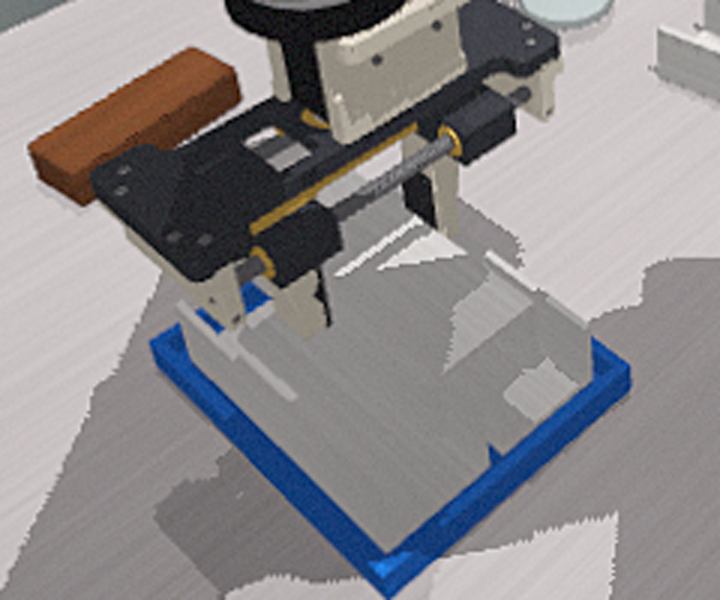

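View pics/wrist4.png

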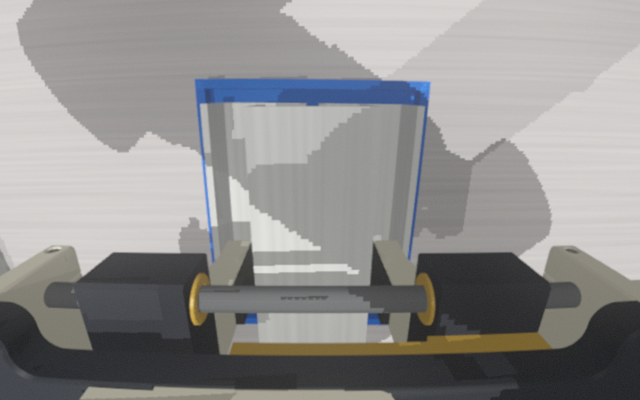

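The rest is centred: in the wrist view the rim mid-column and the rest mid-column are both about 313. I'll lower it into the troughs.

Emit:
{"api": "step_arm", "payload": {"increments": [[[0,0,0.004],[0,0,0],0.4],[[0,0,0.009],[0,0,0],0.4],[[0,0,0.015],[0,0,0],0.4],[[0,0,0.021],[0,0,0],0.4],[[0,0,0.026],[0,0,0],0.4],[[0,0,0.03],[0,0,0],0.4],[[0,0,0.033],[0,0,0],0.4],[[0,0,0.035],[0,0,0],0.4],[[0,0,0.036],[0,0,0],0.4],[[0,0,0.036],[0,0,0],0.4]]}}

```text
time_s: 8.1
tcp_pos: [0.5472, 0.1921, 0.0355]
eef_rot: [-180.0, -0.0, 179.5]
contact_force: [0.1, -0.4, -2.4]
gripper_width: 0.0594
```

Emit:
{"api": "step_arm", "payload": {"increments": [[[0,0,0.001],[0,0,0],0.4],[[0,0,0.002],[0,0,0],0.4],[[0,0,0.002],[0,0,0],0.4]]}}

```text
time_s: 8.4
tcp_pos: [0.5471, 0.1921, 0.0335]
eef_rot: [-180.0, -0.0, 179.5]
contact_force: [-0.2, 0.4, -3.1]
gripper_width: 0.0594
```

Emit:
{"api": "step_arm", "payload": {"increments": [[[0,0,0.0005],[0,0,0],0.4],[[0,0,0.001],[0,0,0],0.4],[[0,0,0.0015],[0,0,0],0.4],[[0,0,0.0015],[0,0,0],0.4]]}}

```text
time_s: 8.8
tcp_pos: [0.5472, 0.1922, 0.0323]
eef_rot: [180.0, 0.0, 179.5]
contact_force: [-1.3, -0.0, 0.4]
gripper_width: 0.0598
```

Contact: the vertical force went from -2.8 N to +0.4 N at the expected height. I'll seat it 0.5 mm further and open only partly, because the outer legs leave little room.

Emit:
{"api": "step_arm", "payload": {"increments": [[[0,0,0.0005],[0,0,0],0.4],[[0,0,0.0005],[0,0,0],0.4],[[0,0,0.0005],[0,0,0],0.3],[[0,0,0.0005],[0,0,0],0.22],[[0,0,0.0005],[0,0,0],0.22],[[0,0,0.0005],[0,0,0],0.22],[[0,0,0.0005],[0,0,0],0.22]]}}

```text
time_s: 9.5
tcp_pos: [0.5472, 0.1922, 0.0315]
eef_rot: [180.0, 0.0, 179.5]
contact_force: [0.3, 0.2, 0.3]
gripper_width: 0.0679
```

Run:
```python
from plant import r
from h import *
s=r.get_state();print(s["time_s"],s["tcp_pos"],s["contact_force"],s["gripper_width"])
d={}
for n in("side","wrist"):
    c=d[n]=r.capture(n);cv2.imwrite(f"pics/{n}5.png",c["color"][:,:,::-1])
c=d["side"];cv2.imwrite("pics/s5c.png",cv2.resize(c["color"][200:400,100:340,::-1],None,fx=3,fy=3,interpolation=cv2.INTER_CUBIC))
```

```text
9.5 [0.54720499 0.19215401 0.03148584] [0.33648924 0.20372153 0.28518774] 0.06791796498643111
```

View pics/s5c.png

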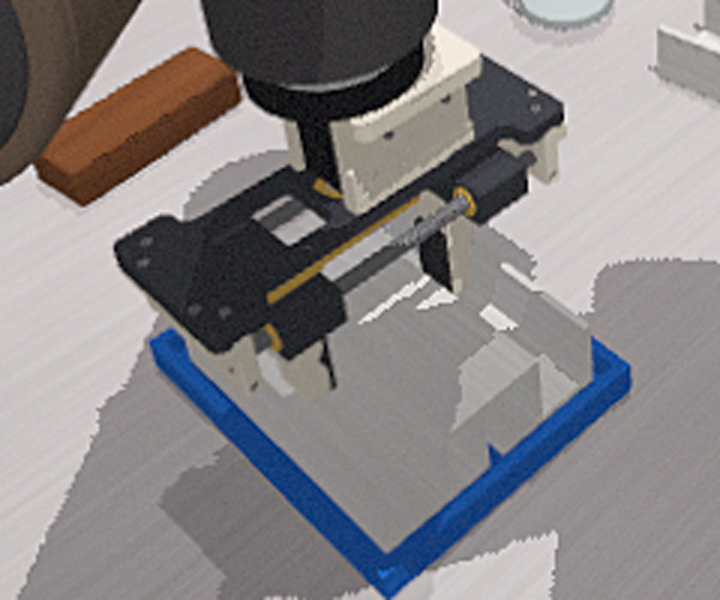

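View pics/wrist5.png

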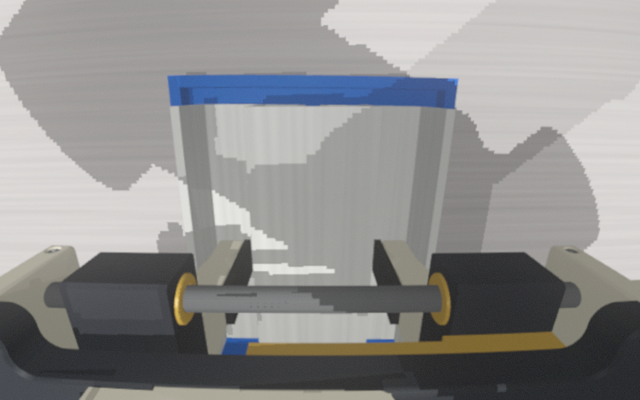

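Released, and the rest sits with its ends in line with the tray channels. I'll retract straight up at the same opening, then move clear.

Emit:
{"api": "step_arm", "payload": {"increments": [[[0,0,-0.003],[0,0,0],0.22],[[0,0,-0.008],[0,0,0],0.22],[[0,0,-0.016],[0,0,0],0.22],[[0,0,-0.028],[0,0,0],0.22],[[0,0,-0.045],[0,0,0],0.22],[[0,0,-0.07],[0,0,0],0.22],[[0,0,-0.1],[0,0,0],0.22],[[0,0,-0.135],[0,0,0],0.22],[[0,0,-0.16],[0,0,0],0.22],[[0,0,-0.175],[0,0,0],0.22]]}}

```text
time_s: 10.6
tcp_pos: [0.5479, 0.1925, 0.2105]
eef_rot: [179.9, 0.2, 179.5]
contact_force: [-0.5, 0.2, -1.7]
gripper_width: 0.0687
```

Emit:
{"api": "step_arm", "payload": {"increments": [[[0,-0.02,-0.01],[0,0,0],0],[[0,-0.055,-0.02],[0,0,0],0],[[0,-0.095,-0.03],[0,0,0],0],[[0,-0.14,-0.03],[0,0,0],0],[[0,-0.18,-0.03],[0,0,0],0],[[0,-0.21,-0.03],[0,0,0],0],[[0,-0.23,-0.03],[0,0,0],0],[[0,-0.24,-0.03],[0,0,0],0],[[0,-0.24,-0.03],[0,0,0],0],[[0,-0.24,-0.03],[0,0,0],0]]}}

```text
time_s: 11.6
tcp_pos: [0.5451, -0.0477, 0.2368]
eef_rot: [180.0, 0.0, 179.5]
contact_force: [0.2, -0.1, -0.2]
gripper_width: 0.0876
```

Run:
```python
from plant import r
from h import *
s=r.get_state();print(s["time_s"],s["tcp_pos"],s["contact_force"],s["gripper_width"])
d={}
for n in("side","top"):
    c=d[n]=r.capture(n);cv2.imwrite(f"pics/{n}6.png",c["color"][:,:,::-1])
pickle.dump((s,d),open("cap6.pkl","wb"))
c=d["side"];cv2.imwrite("pics/s6c.png",cv2.resize(c["color"][250:400,145:315,::-1],None,fx=4,fy=4,interpolation=cv2.INTER_CUBIC))
```

```text
11.6 [ 0.54507571 -0.04773238  0.23677537] [ 0.1545756  -0.05372722 -0.22900766] 0.0875641405708154
```

View pics/s6c.png

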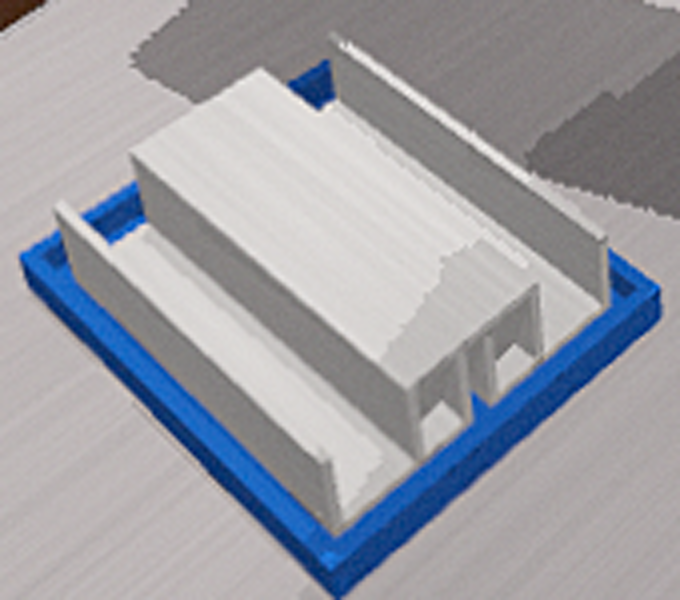

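View pics/side6.png

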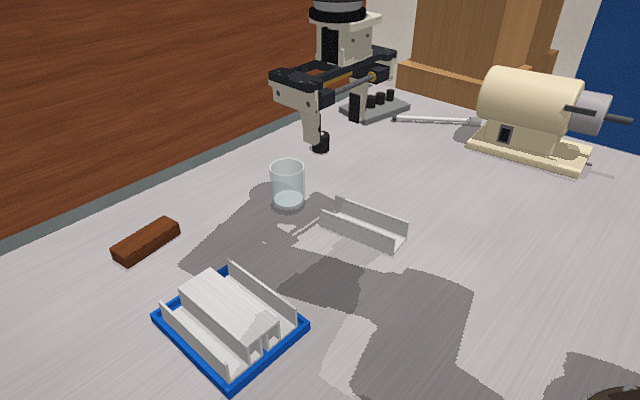

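View pics/top6.png

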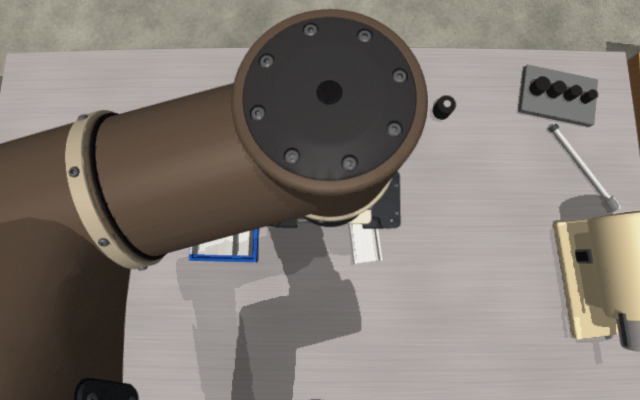

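Run:
```python
from h import *
s,d=pickle.load(open("cap6.pkl","rb"));c=d["side"]
P=plane(c,(np.array([(132,155),(262,68),(540,290),(408,388)],float)+.5)/4-.5+[145,250],.05)
print(P.mean(0).round(4),np.linalg.norm(P[1]-P[2]),np.linalg.norm(P[0]-P[1]),np.degrees(np.arctan2(*(P[1]-P[2])[1::-1])))
from plant import r
r.close_job()
```

```text
[0.5435 0.1921 0.05  ] 0.16253298583018913 0.06088026844540513 -1.4781887187663918
the job is handed in; nothing more can be done
```

I nested the legs-down rest in the tray, let go of it there, and handed the job in at about 11.7 s of the 34 s allowed; no verdict was reported.

**How it went:** I gripped it across its width at (0.533, -0.279) and carried it over the tray. I lowered it, still held, until the vertical force showed its legs touching the trough floors. I then opened the gripper only to 68 mm so the fingers would not hit the outer legs, and lifted straight up.

**Last checks:**
- **Fit:** In the side view its legs stand in the two troughs and its ends line up with the channels.
- **Position:** The side view puts its centre about 0.3 mm along and 1.7 mm across from the channels' centre as measured in that view. With its top assumed at the nested height of 50 mm, it measures 163 x 61 mm against the true 160 x 60 mm, so the height is about right.
- **Alignment:** It is turned about 1.5° in the world frame. The channels measured between -0.1° and -1.2°.
- **Bystanders:** The loose legs-up rest and the jar look unmoved in the side view.
- **Robot:** The gripper is clear of everything, with close to zero force on the wrist.

**What disagreed or went unchecked:** The cameras disagreed on the nest centre by about 2–4 mm, well inside the 20 mm limit. The final top view was mostly blocked by the arm, so the end check rests on the side view alone.

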